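# Straw cup behind the rim of the turntable organiser

### The job

Put the toddler's clear straw cup with the coral flip lid away in the grey turntable organiser: lift it over the rim, lower it behind the rim before letting go, and leave it standing upright on the floor of the empty half, on the other side of the divider from the jar. Leave the mint-lidded straw cup where it is and keep the jar standing in its own half.

Things in the scene. Friction and masses are not known exactly. Their poses are not given: they have to be found in the camera images.
- straw_cup: To put away: clear rigid closed straw cup, coral flip lid, thin coral band; straight round side 60 mm across, grip it there in any direction 15 to 104 mm above its foot; a flip tab on top makes it 116 mm tall; about 0.14 kg. Origin: centre of its underside, z up. Stands on the worktop (z = 0); may swap places with the mint cup and a yellow tumbler.
- bay (a point): Centre of the empty half of the round grey turntable organiser, on its floor (22 mm above the worktop). x runs along the straight divider, y from divider to rim, z up. Turntable axis and middle of the divider: 65 mm away along -y. Tray 276 mm across; rim (4 mm thick) and divider (5 mm) both stand 40 mm above the floor. The tray turns on its fixed foot if pushed (friction 0.06 N m).
- mint_cup: Bystander: clear rigid closed straw cup, mint-green flip lid, thin mint-green band; straight round side 60 mm across, grip it there in any direction 15 to 104 mm above its foot; a flip tab on top makes it 116 mm tall; about 0.14 kg. Origin: centre of its underside, z up. Stands on the worktop (z = 0).
- jar: Bystander: a closed jar with a white cap and paper label, 60 mm in diameter, 85 mm tall, about 0.22 kg, standing loose in the other half of the turntable, on the same tray floor. Origin: centre of its underside, z up.
Things that resemble listed ones, but are neither listed nor needed, are in the scene too. Leave any black or purple look-alike of the straw_cup alone.

How it is judged:
By the outcome, as a careful person would: the job done as asked, in the order asked, and still so for the second after the job is handed in, with the robot touching nothing.
It also fails if it takes over 32 s, if anything falls off the work surface, if the arm or the gripper's body presses on something with over 40 N, if the wrist force passes 120 N, or if a joint passes its speed limit or range.

### The arm

A 6-joint arm with a two-finger parallel gripper is mounted at the origin on the work surface. World frame = base frame: x ahead of the robot, y to its left, z up, the work surface at z = 0. Lengths are in m, angles in rad, forces in N, time in s.
With the tool pointing down it reaches from about 0.35 to 0.85 m from the base axis. Payload 8.1 kg.
Tool frame: the origin (TCP) lies at the centre of the arm's flange, where the gripper is bolted on; the fingertips stand 186 mm ahead of it and the grasp point (between the pads) lies 167 mm ahead of it (robot.grasp_offset is the distance from the TCP to the grasp point, in m); z points along the fingers, y is the line along which they close (so a half turn about z gives the same grasp; the last joint's range is limited). The gripper opens to 93 mm and grips with 3 to 60 N. Pads are 15 mm wide; open, the fingers measure 128 mm over their backs; the gripper's body (75 mm by 188 mm) begins 65 mm behind the grasp point.
Start: joints at [1.237, 0.13, 1.488, -0, 1.523, -0.085], TCP at [0.148, 0.582, 0.405] pointing down, gripper open.
Joint ranges: [-2.96, 2.96], [-0.89, 2.26], [0.02, 2.5], [-1.34, 4.48], [0, 2.73], [-2.66, 2.66]. Speed limits (rad/s): [2.39, 2.39, 2.79, 3.14, 3.14, 3.14].

### API

Orientations are given as a rotation vector (axis times angle).
In Python, from plant import robot gives the robot as it stands.
- The arm moves only by the tool drive_tool, never from a script. Its argument "moves" is one flat list of numbers, 7 for each row, row after row: the finger opening in mm, from 0 to 93, then the shift along the tool's x, y, z in mm, then the turn, a rotation vector about the tool's x, y, z in degrees. A call has 1 to 8 rows; each row shifts and turns the commanded pose from where the row before left it, along the tool's axes as they then stand; what a row does not reach is not made up. A row lasts 1/10 s, in which the tool goes at most 50 mm and 8.59 degrees, less where a joint would pass 70% of its speed; a pose out of reach is approached as far as the arm can. A call is refused whole if a number of a shift passes 50 or a number of a turn 8.59, either way. A call with a gripper value outside its range is refused whole. The fingers move at their own pace and stop on an object; "grip_force" is the grip in N (left out, the last holds). Time passes only in rows, so rows that do not move let the fingers close. It gives the time, the measured TCP pose, the force, the opening and the grip force at its end, in the units of the state.
- robot.read_state(): the state, without advancing time (a new reading comes with each control period).
- robot.read_camera(name): name is "scene" or "top" or "wrist"; returns a dict with "color" (384x512x3 uint8, red, green, blue), "depth" (384x512 float32, m along the optical axis (not along the pixel's ray), 0 where there is no reading), "mtx" (3x3 intrinsics, pixels), "R" (3x3) and "t" (3): a world point X has camera coordinates R X + t. Camera axes: x right, y down, z forward; pixel columns grow to the right and rows downward; lengths in m; the calibration is good to about 2 mm. A picture is of the moment at which its call begins.
- robot.close_job(): hands the job in; it is judged then, once.
The state is a dict: "t": time; "q": joint angles; "dq": joint speeds; "joint_torque": joint torques, N m; "tool_pos": TCP position; "orientation": TCP orientation; "force": force on the tool from outside, world axes, zero at the start; "wrist_torque": the same for the moment, N m; "opening": finger opening in m; "gripper_force": force on a finger pad.
Only numpy, scipy, OpenCV 4.12 (cv2) and the standard library are available. Lean on these libraries where they do the work, as an engineer would, in place of code of your own. Each camera call takes 0.05 s, during which the arm holds its last target. There are 200 camera calls.

## Working session

There is one attempt and no reset: what is moved stays moved. The work goes in short steps, Python scripts to look and compute and a tool call to move; the robot and the scene stay as the last step left them, time stands still between calls to the robot, and variables do not carry over. Pictures are saved under pics/ and viewed, at most 10 in all, crops included, and the job is handed in when it is done.

Besides the shell and the picture viewer there is one more tool, called after ">>>" as a command line: name --argument value ..., lists and objects as JSON in quotes. drive_tool: Moves the arm, as the interface text tells. Its arguments: {"type":"object","properties":{"moves":{"type":"array","items":{"type":"number"}},"grip_force":{"type":"number"}},"required":["moves"]}

```bash
ls; mkdir -p pics
python3 - <<'E'
from plant import robot
import cv2,numpy as np
s=robot.read_state();print({k:np.round(s[k],3) for k in ('t','tool_pos','orientation','opening')})
a=[]
for n in("scene","top"):
    c=robot.read_camera(n);np.savez(''+n+'.npz',**c)
    a.append(c["color"][:,:,::-1])
    print(n,c["mtx"].round(1).tolist(),c["R"].round(3).tolist(),c["t"].round(3))
cv2.imwrite('pics/a.png',a[0]);cv2.imwrite('pics/b.png',a[1])
E
```

```text
pics
{'t': np.float64(0.0), 'tool_pos': array([0.148, 0.581, 0.404]), 'orientation': array([-3.900e-01, -3.117e+00,  3.000e-03]), 'opening': np.float64(0.093)}
scene [[382.5, 0.0, 257.4], [0.0, 382.5, 199.8], [0.0, 0.0, 1.0]] [[0.024, 1.0, 0.002], [0.807, -0.018, -0.59], [-0.59, 0.016, -0.807]] [-0.009 -0.373  1.163]
top [[460.4, 0.0, 254.7], [0.0, 460.4, 188.2], [0.0, 0.0, 1.0]] [[-0.015, -1.0, -0.007], [-0.993, 0.015, -0.116], [0.116, 0.005, -0.993]] [-0.007  0.516  0.99 ]
```

View pics/a.png

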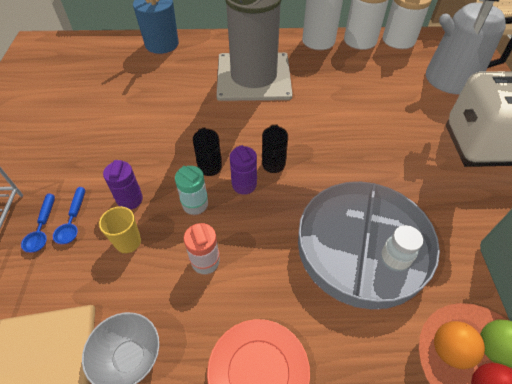

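View pics/b.png

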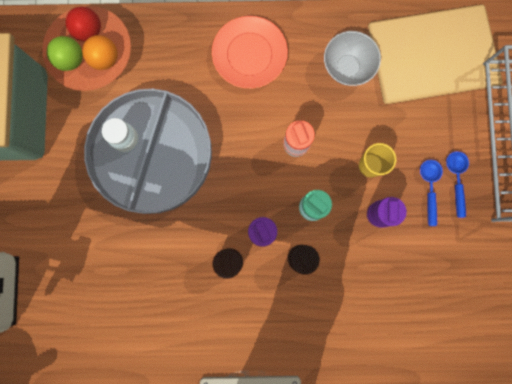

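Scene view: coral cup at (202,248), mint at (192,190), tray at (368,243) with the jar at (403,246). Top view: coral cup at (299,136), tray at (148,151) with the divider from (166,95) to (133,205). The jar is on the left, so the right half is empty.

```bash
cat > h.py <<'E'
import cv2,numpy as np
def load(n): return dict(np.load(''+n+'.npz'))
def world(c):
    v,u=np.mgrid[:384,:512]; d=c['depth']; M=c['mtx']
    p=np.stack([(u-M[0,2])/M[0,0]*d,(v-M[1,2])/M[1,1]*d,d],-1)
    return (p-c['t'])@c['R']
def ray(c,uv,z):
    M=c['mtx'];r=c['R'].T@np.linalg.inv(M)@np.array([uv[0],uv[1],1.]);o=-c['R'].T@c['t']
    return (o+r*(z-o[2])/r[2])[:2]
def fit(P):
    A=np.c_[2*P,np.ones(len(P))];s=np.linalg.lstsq(A,(P**2).sum(1),rcond=None)[0]
    return s[:2],np.sqrt(s[2]+s[:2]@s[:2])
E
python3 - <<'E'
from h import *
boxes={'top':dict(coral=(270,110,330,165),mint=(290,180,340,230),jar=(95,112,142,155)),'scene':dict(coral=(175,215,230,280),mint=(170,160,215,218),jar=(378,220,430,275))}
for n in boxes:
    c=load(n);W=world(c);hsv=cv2.cvtColor(c['color'],cv2.COLOR_RGB2HSV)
    for k,(x0,y0,x1,y1) in boxes[n].items():
        h=W[y0:y1,x0:x1].reshape(-1,3);ok=(c['depth'][y0:y1,x0:x1]>0).ravel()
        base=0.02 if k!='jar' else 0.045
        if k=='jar': m=ok&(h[:,2]>0.095)
        else: m=ok&(h[:,2]>.085)
        q=h[m]; ctr,r=cv2.minEnclosingCircle(q[:,:2].astype(np.float32))
        print(n,k,m.sum(),'ztop',np.percentile(q[:,2],[50,99]).round(3),'mean',q.mean(0).round(3),'circ',np.round(ctr,3),round(r,3))
    m=(c['depth']>0)&(abs(W[...,2]-.062)<.006)
    u0,u1,v0,v1=(75,220,80,222) if n=='top' else (290,450,175,310)
    b=np.zeros_like(m);b[v0:v1,u0:u1]=1;P=W[m&b][:,:2]
    # outer ring & divider
    ctr=np.array(cv2.minEnclosingCircle(P.astype(np.float32))[0])
    for _ in range(5):
        r=np.linalg.norm(P-ctr,axis=1);ctr,R=fit(P[abs(r-.136)<.008])
    D=P[np.linalg.norm(P-ctr,axis=1)<.12]
    if n=='top': D=D[np.linalg.norm(D-W[134,117,:2],axis=1)>.045]
    else: D=D[np.linalg.norm(D-W[240,403,:2],axis=1)>.045]
    l=cv2.fitLine(D.astype(np.float32),cv2.DIST_HUBER,0,.001,.001).ravel()
    print(n,'tray',ctr.round(4),R,len(D),'div',l.round(3),np.degrees(np.arctan2(l[1],l[0])))
E
```

```text
top coral 663 ztop [0.104 0.118] mean [ 0.617 -0.109  0.106] circ [ 0.619 -0.11 ] 0.03
top mint 681 ztop [0.105 0.119] mean [ 0.472 -0.14   0.107] circ [ 0.473 -0.141] 0.03
top jar 534 ztop [0.107 0.111] mean [0.631 0.275 0.107] circ [0.633 0.276] 0.027
top tray [0.5992 0.2183] 0.13489509147095594 341 div [ 0.957 -0.289  0.624  0.211] -16.815155
scene coral 835 ztop [0.105 0.118] mean [ 0.626 -0.113  0.106] circ [ 0.62  -0.114] 0.03
scene mint 643 ztop [0.105 0.118] mean [ 0.482 -0.144  0.105] circ [ 0.473 -0.146] 0.031
scene jar 649 ztop [0.107 0.109] mean [0.635 0.27  0.106] circ [0.632 0.272] 0.027
scene tray [0.5997 0.2137] 0.13501034092538675 313 div [ 0.957 -0.29   0.61   0.211] -16.870214
```

>>> drive_tool --moves '[93, -33, -29, 0, 0, 0, 0, 93, -33, -29, 0, 0, 0, 0, 93, -33, -29, 0, 0, 0, 0, 93, -33, -29, 0, 0, 0, 0, 93, -33, -29, 0, 0, 0, 0, 93, -33, -29, 0, 0, 0, 0, 93, -33, -29, 0, 0, 0, 0, 93, -33, -29, 0, 0, 0, 0]'

```text
t: 0.9
tool_pos: [0.3469, 0.29, 0.4045]
orientation: [-0.389, -3.117, 0.0]
force: [-0.1, 1.0, -0.1]
opening: 0.0931
gripper_force: 0.0
```

>>> drive_tool --moves '[93, -33, -29, 0, 0, 0, 0, 93, -33, -29, 0, 0, 0, 0, 93, -33, -29, 0, 0, 0, 0, 93, -33, -29, 0, 0, 0, 0, 93, -33, -29, 0, 0, 0, 0, 93, -33, -29, 0, 0, 0, 0, 93, -33, -29, 0, 0, 0, 0, 93, -33, -29, 0, 0, 0, 0]'

```text
t: 1.7
tool_pos: [0.5458, 0.0, 0.4043]
orientation: [-0.39, -3.117, -0.0]
force: [0.9, 0.6, 0.4]
opening: 0.093
gripper_force: 0.0
```

```bash
cat > s.py <<'E'
from plant import robot
import sys,numpy as np
from scipy.spatial.transform import Rotation as R
s=robot.read_state();r=R.from_rotvec(s['orientation'])
print(s['t'],np.round(s['tool_pos'],4),np.round(r.as_matrix(),3).tolist(),np.round(s['force'],1),s['opening'],s['gripper_force'],np.round(s['q'],2))
if len(sys.argv)>1: print('tool mm',np.round(1000*r.inv().apply(np.array(sys.argv[1:],float)-s['tool_pos']),1))
E
python3 s.py 0.6195 -0.112 0.404
```

```text
1.7 [0.5458 0.     0.4043] [[-0.969, 0.246, -0.001], [0.246, 0.969, 0.0], [0.001, 0.0, -1.0]] [0.9 0.6 0.4] 0.09303524493874317 0.0 [-0.09 -0.02  1.64  0.    1.52 -1.42]
tool mm [-99.  -90.4   0.2]
```

>>> drive_tool --moves '[93, -33, -30, 0, 0, 0, 0, 93, -33, -30, 0, 0, 0, 0, 93, -33, -30, 0, 0, 0, 0, 93, 0, 0, 20, 0, 0, 0, 93, 0, 0, 0, 0, 0, 0]'

```text
t: 2.2
tool_pos: [0.6185, -0.1109, 0.3806]
orientation: [-0.392, -3.111, -0.002]
force: [-1.1, -0.7, 0.1]
opening: 0.0929
gripper_force: 0.0
```

```bash
python3 - <<'E'
from plant import robot
from h import *
c=robot.read_camera("wrist");np.savez('w.npz',**c);cv2.imwrite('pics/c.png',c['color'][:,:,::-1])
W=world(c);hsv=cv2.cvtColor(c['color'],cv2.COLOR_RGB2HSV)
m=(c['depth']>0)&(W[...,2]>.085)&(W[...,2]<.125)&(np.hypot(W[...,0]-.6195,W[...,1]+.112)<.05)
q=W[m];print(m.sum(),q[:,2].max(),cv2.minEnclosingCircle(q[:,:2].astype(np.float32)))
E
python3 s.py 0.6195 -0.112 0.247
```

```text
2735 0.11871098527590919 ((0.6211273670196533, -0.11177172511816025), 0.030030040070414543)
2.25 [ 0.6184 -0.11    0.3822] [[-0.969, 0.247, -0.005], [0.247, 0.969, 0.001], [0.005, 0.0, -1.0]] [0.4 0.4 0. ] 0.09313777056801262 0.0 [-0.26  0.22  1.43  0.    1.5  -1.58]
tool mm [ -2.2  -1.7 135.2]
```

View pics/c.png

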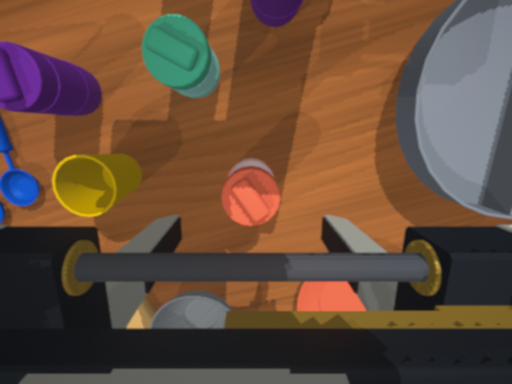

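The wrist view shows the coral lid at (250,195), centred between the fingers. The yellow tumbler at (97,185) is clear of the left finger. I'll descend and grip.

>>> drive_tool --moves '[93, -3, -2, 40, 0, 0, 0, 93, 0, 0, 40, 0, 0, 0, 93, 0, 0, 35, 0, 0, 0, 93, 0, 0, 20, 0, 0, 0, 93, 0, 0, 0, 0, 0, 0, 40, 0, 0, 0, 0, 0, 0, 40, 0, 0, 0, 0, 0, 0, 40, 0, 0, 0, 0, 0, 0]' --grip_force 20

```text
t: 3.05
tool_pos: [0.6223, -0.1125, 0.2523]
orientation: [0.389, 3.114, -0.001]
force: [-0.1, 0.6, 0.8]
opening: 0.0737
gripper_force: 0.0
```

>>> drive_tool --moves '[40, 0, 0, 0, 0, 0, 0, 40, 0, 0, 0, 0, 0, 0, 40, 0, 0, 0, 0, 0, 0]'

```text
t: 3.35
tool_pos: [0.6218, -0.1126, 0.2509]
orientation: [0.39, 3.116, -0.0]
force: [-0.2, 0.9, 6.0]
opening: 0.0598
gripper_force: 20.0
```

>>> drive_tool --moves '[40, 0, 0, -15, 0, 0, 0, 40, 0, 0, -30, 0, 0, 0, 40, 0, 0, -35, 0, 0, 0, 40, 0, 0, -25, 0, 0, 0, 40, 0, 0, 0, 0, 0, 0]'

```text
t: 3.85
tool_pos: [0.6226, -0.1128, 0.3607]
orientation: [0.389, 3.109, -0.002]
force: [0.3, 0.5, -1.2]
opening: 0.0596
gripper_force: 20.0
```

```bash
python3 s.py 0.581 0.154 0.355
```

```text
3.85 [ 0.6226 -0.1128  0.3607] [[-0.969, 0.246, 0.008], [0.246, 0.969, -0.002], [-0.008, -0.0, -1.0]] [ 0.3  0.5 -1.2] 0.05955699297585055 19.999838769435883 [-0.26  0.24  1.45 -0.    1.45 -1.58]
tool mm [106.1 248.4   4.8]
```

Lifted: opening is 60 mm and the force fits the cup's weight. Next I'll carry it over the bay.

>>> drive_tool --moves '[40, 6, 15, 0, 0, 0, 0, 40, 15, 35, 0, 0, 0, 0, 40, 17, 40, 0, 0, 0, 0, 40, 17, 40, 0, 0, 0, 0, 40, 17, 40, 0, 0, 0, 0, 40, 17, 40, 0, 0, 0, 0, 40, 13, 30, 0, 0, 0, 0, 40, 4, 8, 0, 0, 0, 0]'

```text
t: 4.65
tool_pos: [0.5778, 0.1579, 0.3523]
orientation: [-0.383, -3.114, -0.0]
force: [-0.6, -0.1, -1.7]
opening: 0.0597
gripper_force: 20.0
```

>>> drive_tool --moves '[40, 0, 0, 0, 0, 0, 0, 40, 0, 0, 0, 0, 0, 0]'

```text
t: 4.85
tool_pos: [0.5794, 0.1536, 0.3535]
orientation: [-0.389, -3.116, 0.002]
force: [0.8, -1.2, -1.8]
opening: 0.0601
gripper_force: 20.0
```

```bash
python3 s.py 0.581 0.154 0.273
python3 - <<'E'
from plant import robot
from h import *
a=[]
for n in('top','scene'):
    c=robot.read_camera(n);np.savez(n+'.npz',**c);a.append(c['color'][:,:,::-1])
    W=world(c);m=(c['depth']>0)&(W[...,2]>.13)&(np.hypot(W[...,0]-.581,W[...,1]-.154)<.06)&(c['color'][...,0]>c['color'][...,1]*1.4)
    q=W[m]
    if len(q): print(n,len(q),np.percentile(q,[1,50,99],axis=0).round(3).tolist(),cv2.minEnclosingCircle(q[:,:2].astype(np.float32)))
t=a[0][60:260,50:250];s=a[1][130:330,270:470]
cv2.imwrite('pics/d.png',cv2.resize(np.hstack([t,s]),None,fx=2,fy=2))
E
```

```text
4.85 [0.5794 0.1536 0.3535] [[-0.969, 0.246, -0.002], [0.246, 0.969, -0.001], [0.002, -0.001, -1.0]] [ 0.8 -1.2 -1.8] 0.060094742647953815 19.999741315841675 [ 0.17  0.16  1.55 -0.    1.43 -1.15]
tool mm [-1.6  0.9 80.5]
top 6 [[0.53, 0.14, 0.159], [0.531, 0.174, 0.534], [0.614, 0.181, 0.566]] ((0.5735892057418823, 0.1736292541027069), 0.04445929452776909)
scene 1037 [[0.559, 0.117, 0.134], [0.592, 0.145, 0.207], [0.61, 0.181, 0.352]] ((0.5778314471244812, 0.14695075154304504), 0.0511910617351532)
```

View pics/d.png

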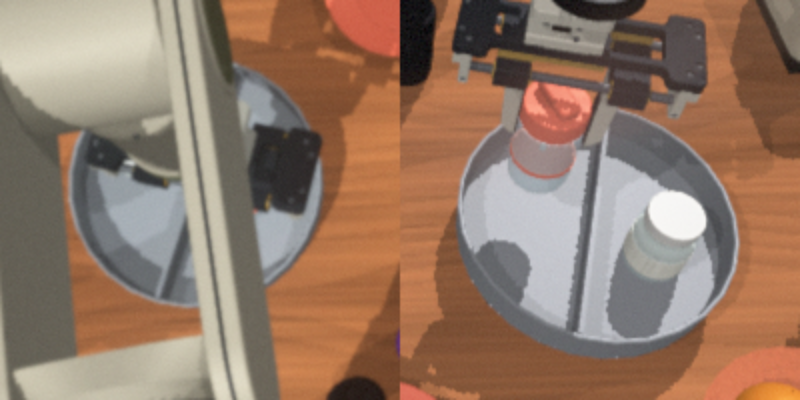

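The cup is held upright above the empty half, lid at (558,105) in the scene crop. The tray and jar (675,230) haven't moved. Lowering now.

>>> drive_tool --moves '[40, -1, 1, 15, 0, 0, 0, 40, 0, 0, 25, 0, 0, 0, 40, 0, 0, 20, 0, 0, 0, 40, 0, 0, 12, 0, 0, 0, 40, 0, 0, 4, 0, 0, 0, 40, 0, 0, 0, 0, 0, 0, 40, 0, 0, 0, 0, 0, 0]'

```text
t: 5.65
tool_pos: [0.5815, 0.1546, 0.2797]
orientation: [0.39, 3.116, 0.001]
force: [-0.5, 0.1, -1.8]
opening: 0.0596
gripper_force: 20.0
```

>>> drive_tool --moves '[40, 0, 0, 4, 0, 0, 0, 40, 0, 0, 1, 0, 0, 0, 40, 0, 0, 1, 0, 0, 0, 40, 0, 0, 0, 0, 0, 0]'

```text
t: 6.05
tool_pos: [0.581, 0.1548, 0.2729]
orientation: [0.39, 3.117, 0.0]
force: [0.3, 0.3, -2.4]
opening: 0.0596
gripper_force: 20.0
```

>>> drive_tool --moves '[40, 0, 0, 1, 0, 0, 0, 40, 0, 0, 0, 0, 0, 0, 40, 0, 0, 0, 0, 0, 0]'

```text
t: 6.35
tool_pos: [0.5814, 0.1547, 0.2728]
orientation: [0.39, 3.116, 0.001]
force: [-0.9, -0.3, 5.9]
opening: 0.0596
gripper_force: 20.0
```

Contact: +5.9 N, so the foot is on the floor. I'll open slowly, wait, then go straight up.

>>> drive_tool --moves '[66, 0, 0, 0, 0, 0, 0, 75, 0, 0, 0, 0, 0, 0, 85, 0, 0, 0, 0, 0, 0, 88, 0, 0, 0, 0, 0, 0, 88, 0, 0, 0, 0, 0, 0, 88, 0, 0, 0, 0, 0, 0, 88, 0, 0, 0, 0, 0, 0]'

```text
t: 7.05
tool_pos: [0.581, 0.1547, 0.2717]
orientation: [-0.39, -3.117, 0.0]
force: [0.2, -0.6, -0.4]
opening: 0.0876
gripper_force: 0.0
```

>>> drive_tool --moves '[88, 0, 0, -10, 0, 0, 0, 88, 0, 0, -30, 0, 0, 0, 88, 0, 0, -40, 0, 0, 0, 88, 0, 0, -40, 0, 0, 0, 88, 0, 0, -30, 0, 0, 0, 88, 0, 0, 0, 0, 0, 0]'

```text
t: 7.65
tool_pos: [0.5819, 0.1549, 0.4292]
orientation: [0.388, 3.107, 0.005]
force: [0.2, -0.2, 0.7]
opening: 0.0882
gripper_force: 0.0
```

```bash
python3 s.py
python3 - <<'E'
from plant import robot
from h import *
c=robot.read_camera('scene');W=world(c)
cv2.imwrite('pics/e.png',c['color'][:,:,::-1])
w=robot.read_camera('wrist');W=world(w)
m=(w['depth']>0)&(W[...,2]>.105)&(W[...,2]<.16)&(np.hypot(W[...,0]-.581,W[...,1]-.154)<.05)
q=W[m];print(len(q),q[:,2].max(),cv2.minEnclosingCircle(q[:,:2].astype(np.float32)))
E
```

```text
7.65 [0.5819 0.1549 0.4292] [[-0.969, 0.246, 0.01], [0.246, 0.969, 0.002], [-0.01, 0.004, -1.0]] [ 0.2 -0.2  0.7] 0.0881863399601994 0.0 [ 0.18  0.12  1.45 -0.    1.56 -1.15]
2364 0.14064376077966942 ((0.5806625485420227, 0.15563909709453583), 0.029989486560225487)
```

View pics/e.png

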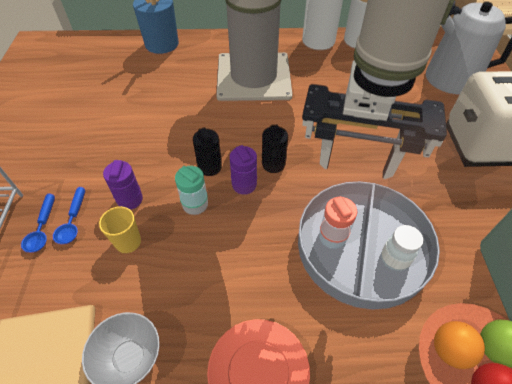

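The coral cup stands upright at (338,220) in the empty half, with its top at 0.140 m as expected. The jar (403,247) and mint cup (192,190) are where they were, and the gripper is clear.

```bash
python3 -c "
from plant import robot
print(robot.close_job())"
```

```text
the job is handed in; nothing more can be done
None
```

The coral-lidded cup is standing upright on the floor of the turntable's empty half, with the jar and mint cup left where they were; I handed the job in at about 7.7 s on the robot's clock.

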